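# Weigh the parts box on its hand scale

### The arm

A 6-joint arm with a two-finger parallel gripper is mounted at the origin on the work surface. World frame = base frame: x ahead of the robot, y to its left, z up, the work surface at z = 0. Lengths are in m, angles in rad, forces in N, time in s.
With the tool pointing down it reaches from about 0.275 to 0.75 m from the base axis. Payload 10.2 kg.
Tool frame: the origin (TCP) lies midway between the tips of the shut fingers; the grasp point (between the pads) lies 19 mm behind it; x points along the fingers, z is the direction in which the jaws open and shut, and the axes are right-handed (so a half turn about x gives the same grasp; the last joint's range is limited). The gripper opens to 88 mm and grips with 3 to 60 N. Pads are 18 mm wide; open, the fingers measure 123 mm over their backs; the gripper's body (75 mm by 187 mm) begins 45 mm behind the grasp point.
Start: joints at [-1.533, 0.313, 1.498, -0, 1.331, -0.223], TCP at [0.135, -0.507, 0.239] pointing down, gripper open.
Joint ranges: [-2.94, 2.94], [-0.97, 2.17], [0.19, 2.56], [-1.23, 4.37], [0.02, 3.11], [-2.88, 2.88]. Speed limits (rad/s): [2.39, 2.39, 3.01, 3.14, 3.14, 3.14].

### API

Orientations are given as a unit quaternion [w, x, y, z].
In Python, from rig import robot gives the robot as it stands.
- The arm moves only by the tool play_rows, never from a script. Its argument "deltas" is a list of rows, each an object of numbers: "dx", "dy", "dz": the shift along the world's x, y, z in mm; "spin": the turn about the world's z in degrees. A call has exactly 8 rows; each row is the pose to reach, as a shift and turn from the pose measured when the call began; what a row does not reach only later rows make up. A row lasts 1/12 s, in which the tool goes at most 41.7 mm and 7.16 degrees, less where a joint would pass 70% of its speed; a pose out of reach is approached as far as the arm can. A call with a gripper value outside its range is refused whole. "jaw" is the opening, from 0 (shut) to 1 (fully open), set as the call begins (left out, the last holds). The fingers move at their own pace and stop on an object; "newtons" is the grip in N (left out, the last holds). Time passes only in rows, so rows that repeat a pose let the fingers close, or fill a call up. It gives the time, the measured TCP pose, the force and the opening at its end, in the units of the state.
- robot.get_obs(): the state, without advancing time (a new reading comes with each control period).
- robot.camera(name): name is "scene" or "top"; returns a dict with "color" (400x640x3 uint8, blue, green, red), "fx", "fy", "cx", "cy" (pixels), "R" (3x3) and "t" (3): a world point X has camera coordinates R X + t. Camera axes: x right, y down, z forward; pixel columns grow to the right and rows downward; lengths in m; the calibration is good to about 2 mm. A picture is of the moment at which its call begins. There is no depth.
- robot.close_job(): hands the job in, once; it reports no verdict.
The state is a dict: "time_s": time; "joints": joint angles; "dq": joint speeds; "effort": joint torques, N m; "tcp_pos": TCP position; "eef_rot": TCP orientation; "force": force on the tool from outside, world axes, zero at the start; "wrist_torque": the same for the moment, N m; "width": opening from 0.0 (shut) to 1.0 (fully open).
Only numpy, scipy, OpenCV 4.12 (cv2) and the standard library are available. Lean on these libraries where they do the work, as an engineer would, in place of code of your own. Each camera call takes 0.05 s, during which the arm holds its last target. There are 200 camera calls.

### The job

Lift the draw latch's lever up as far as it goes so that its hook lets go of the parts box, then raise the box by the handle of its sprung hand scale until it hangs clear of everything, and hold it still there for three seconds so that its weight can be read. Then set the box down upright on the middle of the mat of welded flat bars, letting go of the scale only when the box is standing there, and leave the hammer, the can and the tee-shaped steel piece alone.

Things in the scene. Friction and masses are not known exactly. Their poses are not given: they have to be found in the camera images.
- dock: Fixed steel base plate, 126 (x) x 158 (y) x 6 mm thick, lying on the bench; at the start the box stands on it, centred on its origin and with the same yaw. Origin: underside of the plate, below the box's centre. z up. On its -y side two upright steel cheeks (44 mm apart over their outer faces, along x; 20 mm deep, top 96 mm above the bench, centre 67 mm from the origin) carry the draw latch. Low rails, top 12 mm above the bench, flank the box at x = +-58 mm.
- lever_hinge (a point): Hinge axis of the latch lever, fixed in the dock at dock x = 0, y = -67 mm, z = 88 mm. The axis runs along the dock's x axis (this point's x axis).
- lever_grip (a point): Middle of the finger tab at the end of the latch lever: 24 mm wide (along x, the hinge axis), 44 mm long, 10 mm thick. It lies 80 mm from lever_hinge and its x axis stays along the hinge axis; with the latch shut the lever points away from the box (dock -y) and 0.65 rad (37 degrees) downward. The tab can be pinched from above across its 24 mm width and led up the arc.
- lever (a joint): Angle of the latch lever, rad: 0 shut, grows as the tab is lifted, 1.4 at its stop (then it points 0.75 rad above level). Over-centre: shut, it holds the box down however hard the box is pulled; past about 0.6 its hook has swung clear of the ledge on the box. It stays where it is left; moving it takes about 1 to 2 N at the tab.
- parts_box: Loose grey steel parts box, 100 (x) x 90 (y) x 100 mm tall, with a ledge that juts 12 mm from its -y face near the top (the latch hook lies over it) and the hand scale standing on its lid. Mass 0.57 to 0.81 kg, of which the scale is 0.12. Origin: centre of its underside; z up. At the start the underside is 6 mm above the bench, on the dock.
- scale_grip (a point): Middle of the scale's handle: a black bar 90 mm long (along the box's x axis), 16 mm thick (along y) and 20 mm high, on top of an upright steel tube 30 mm in diameter. It lies 222 mm above the box's underside when the scale is unloaded, plus the value of joint scale when the spring is pulled out. The point's axes are those of the box.
- scale (a joint): How far the scale's spring is drawn out, m: 0 unloaded, stop at 0.06. Spring 200 N/m, so the hanging box draws it out by about 22 to 34 mm; only then does the box leave the ground. The stem slides straight out along the box's z axis without swinging.
- mat_mid (a point): Centre of the top face of a fixed square mat of five flat steel bars welded side by side, 190 x 190 mm, top 8 mm above the bench. z up.
- hammer: Loose hammer lying on the bench, to be left alone.
- can: Loose closed can, 60 mm in diameter, 150 mm tall, standing, to be left alone. Origin: centre of its underside.
- coupon: Loose steel weld sample like an upside-down tee, 120 x 45 x 55 mm tall, to be left alone. Origin: centre of its underside.
There are look-alikes about, which are no part of the job. What is shaped like the dock but purple is not meant.

How it is judged:
By the outcome, as a careful person would: the job done as asked, in the order asked, and still so for the second after the job is handed in, with the robot touching nothing.
It also fails if it takes over 58 s, if anything falls off the work surface, if the arm or the gripper's body presses on something with over 40 N, if the wrist force passes 120 N, or if a joint passes its speed limit or range.

## Working session

There is one attempt and no reset: what is moved stays moved. The work goes in short steps, Python scripts to look and compute and a tool call to move; the robot and the scene stay as the last step left them, time stands still between calls to the robot, and variables do not carry over. Pictures are saved under pics/ and viewed, about 8 in all and at most 12, crops included, and the job is handed in when it is done.

Besides the shell and the picture viewer there is one more tool, called after "Emit:" by a JSON object that holds its "name" and its "arguments", one argument or row to a line. play_rows: Moves the arm, as the interface text tells. Its arguments: {"type":"object","properties":{"deltas":{"type":"array"},"jaw":{"type":"number"},"newtons":{"type":"number"}},"required":["deltas"]}

```bash
mkdir -p pics
cat > h.py <<'E'
import numpy as np, cv2
from rig import robot
def snap(n,f):
    c=robot.camera(n); cv2.imwrite('pics/'+f,c['color']); np.savez('pics/'+f[:-4]+'.npz',**{k:np.array(v) for k,v in c.items()}); return c
def load(f): return dict(np.load('pics/'+f+'.npz'))
def ray(c,u,v):
    R=np.array(c['R']);d=R.T@np.array([(u-c['cx'])/c['fx'],(v-c['cy'])/c['fy'],1.]);return -R.T@np.array(c['t']),d
def onz(c,u,v,z):
    o,d=ray(c,u,v);return o+d*(z-o[2])/d[2]
def proj(c,X):
    p=np.array(c['R'])@np.array(X)+np.array(c['t']);return np.array([c['fx']*p[0]/p[2]+c['cx'],c['fy']*p[1]/p[2]+c['cy']])
def tri(c1,p1,c2,p2):
    o1,d1=ray(c1,*p1);o2,d2=ray(c2,*p2);s=np.linalg.lstsq(np.c_[d1,-d2],o2-o1,rcond=None)[0]
    a,b=o1+d1*s[0],o2+d2*s[1];return (a+b)/2,np.linalg.norm(a-b)
E
python3 - <<'E'
from h import *
for n in('scene','top'):
    c=snap(n,n+'0.png');print(n,c['fx'],-np.array(c['R']).T@c['t'],np.array(c['R'])[2])
print(robot.get_obs())
E
```

```text
scene 391.81059122718756 [1.00160557 0.22964196 0.86828028] [-0.49444632 -0.28046877 -0.82271508]
top 510.3641943836805 [ 0.24868112 -0.02117581  1.57293543] [ 0.21897446 -0.00887994 -0.97569018]
{'time_s': 0.1, 'joints': array([-1.53342878e+00,  3.13378856e-01,  1.49833220e+00, -2.23027101e-05,
        1.33101308e+00, -2.23412947e-01]), 'dq': array([ 7.16224103e-04, -9.87311487e-04, -3.75714224e-03, -1.24793413e-03,
       -4.64516669e-04, -2.71313518e-05]), 'effort': array([ 2.34779945e-03, -4.02813399e+01, -2.52643204e+01,  6.94786152e-02,
        3.42011370e-02, -6.30423551e-05]), 'tcp_pos': array([ 0.13533133, -0.50703463,  0.23823696]), 'eef_rot': array([ 0.56050595,  0.43104655,  0.56102848, -0.43044048]), 'force': array([-0.34268903,  0.54381026, -0.23427542]), 'wrist_torque': array([0.00595915, 0.04443454, 0.08820537]), 'width': 1.0005112742992843}
```

View pics/scene0.png

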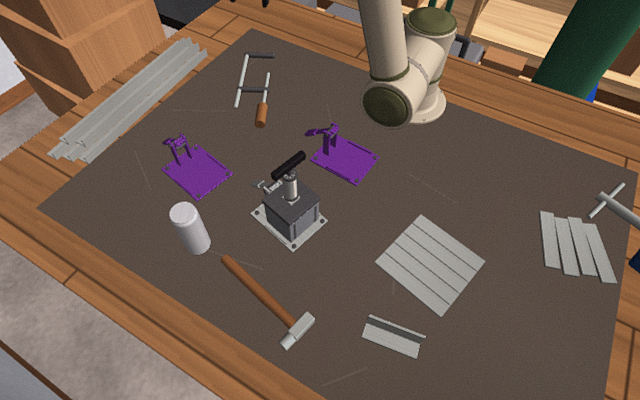

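View pics/top0.png

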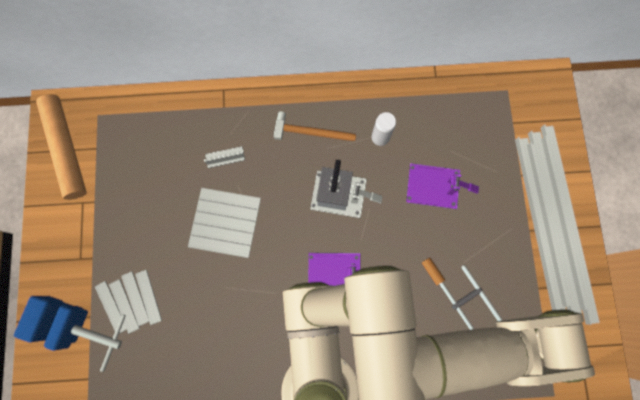

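Scene view: the grey box with its scale is at (290,205), the square mat at (430,262) and the loose-bar look-alike at (577,247). Purple docks are at (197,170) and (343,155), the hammer at (265,300), the can at (190,228) and the tee at (393,338). Top view: dock at (340,192), mat at (225,222) and loose bars at (128,300). The non-purple dock holding the grey box fits the description. The single tight square of five bars fits the mat. I'll confirm both in one enlarged crop.

Run:
```python
from h import *
s=cv2.imread('pics/scene0.png');t=cv2.imread('pics/top0.png')
a=cv2.resize(s[140:260,240:340],None,fx=4,fy=4,interpolation=3)
b=cv2.resize(t[150:225,300:390],(400,333),interpolation=3)
c=cv2.resize(t[180:265,180:270],(282,267),interpolation=3)
im=np.zeros((600,800,3),np.uint8);im[:480,:400]=a;im[:333,400:]=b;im[333:,400:682]=c
cv2.imwrite('pics/crop1.png',im)
ct,cs=load('top0'),load('scene0')
for k,img,c,roi in(('top',t,ct,(180,180,90,85)),('scene',s,cs,(365,205,130,120))):
    x,y,w,h=roi;g=cv2.cvtColor(img,6)[y:y+h,x:x+w];m=(g>110).astype(np.uint8)
    m=cv2.morphologyEx(m,3,np.ones((5,5)))
    n=max(cv2.findContours(m,0,2)[0],key=cv2.contourArea)
    q=cv2.boxPoints(cv2.minAreaRect(n)) if k=='top' else cv2.approxPolyDP(n,8,True)[:,0]
    P=np.array([onz(c,u+x,v+y,.008)[:2] for u,v in q]);print(k,P.round(4).tolist(),P.mean(0),np.linalg.norm(P-np.roll(P,1,0),axis=1))
```

```text
top [[0.6568, 0.4], [0.6388, 0.1193], [0.3759, 0.1302], [0.3931, 0.4009]] [0.51616153 0.26259744] [0.26379135 0.28134618 0.26314312 0.27126153]
scene [[0.4012, 0.1962], [0.583, 0.1548], [0.6251, 0.3364], [0.4449, 0.3808]] [0.51356041 0.26704765] [0.18974499 0.1864558  0.18636849 0.18557984]
```

View pics/crop1.png

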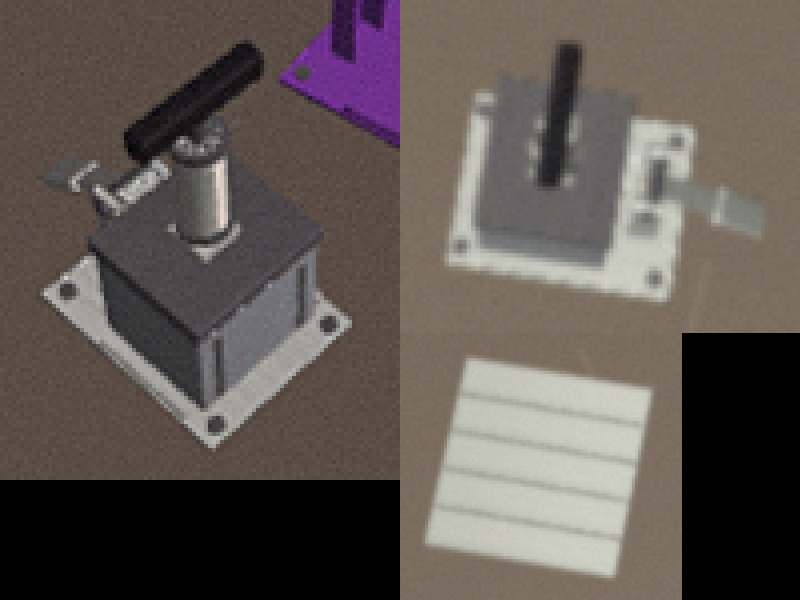

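The crop confirms it: the grey box with its sprung scale stands on the steel (not purple) dock, with the lever tab at scene (256,182) and top (376,197). The mat is a square of five joined bars. Next I measure the dock, box, handle and tab.

Run:
```python
from h import *
ct,cs=load('top0'),load('scene0')
def pr(n,P):
    P=np.array(P)[:,:2];print(n,P.round(4).tolist(),np.linalg.norm(np.diff(P,axis=0),axis=1).round(4))
    for d in np.diff(P,axis=0):print('  ang',np.degrees(np.arctan2(d[1],d[0])).round(1))
pr('dock scene l,b,r',[onz(cs,*p,.006) for p in((250.5,213.75),(293,251.75),(327.5,220.75))])
pr('dock top',[onz(ct,*p,.006) for p in((315.75,170.7),(310.6,209.2),(360.1,217.5),(366.2,178.1))])
pr('lid scene l,b,r',[onz(cs,*p,.106) for p in((262.5,201.25),(289.25,223.25),(320.5,198.75))])
pr('lid top',[onz(ct,*p,.106) for p in(((500-400)/4.444+300,150+78/4.444),((480-400)/4.444+300,150+237/4.444),(300+212/4.444,150+245/4.444),(300+232/4.444,150+100/4.444))])
print('handle tri',tri(cs,(275,175),ct,(337.8,160.1)),tri(cs,(303.75,155),ct,(333.75,191.6)))
print('handle tri sw',tri(cs,(275,175),ct,(333.75,191.6)),tri(cs,(303.75,155),ct,(337.8,160.1)))
pr('handle top at .23',[onz(ct,*p,.23) for p in((337.8,160.1),(333.75,191.6))])
print('tab top .035',onz(ct,300+340/4.444,150+212/4.444,.035))
print('tab scene .035',onz(cs,256.5,182.5,.035))
# mat top corners (crop scale 3.133)
pr('mat top',[onz(ct,180+(x-400)/3.133,180+(y-333)/3.141,.008) for x,y in((467,358),(652,388),(614,577),(426,544))])
```

```text
dock scene l,b,r [[0.6249, -0.1805], [0.6599, -0.0283], [0.5409, 0.0003]] [0.1562 0.1223]
  ang 77.1
  ang 166.5
dock top [[0.6602, -0.0299], [0.5374, -0.0062], [0.5014, -0.1581], [0.6258, -0.1875]] [0.1251 0.1561 0.1278]
  ang 169.1
  ang -103.3
  ang -13.3
lid scene l,b,r [[0.6264, -0.1292], [0.6442, -0.0436], [0.5507, -0.0169]] [0.0874 0.0973]
  ang 78.3
  ang 164.0
lid top [[0.6423, -0.05], [0.535, -0.0298], [0.5241, -0.1162], [0.6215, -0.1369]] [0.1092 0.087  0.0996]
  ang 169.4
  ang -97.2
  ang -12.0
handle tri (array([ 0.62470821, -0.08748859,  0.2336236 ]), np.float64(0.00654647180055824)) (array([ 0.54059958, -0.07082008,  0.22159292]), np.float64(0.006502443488895562))
handle tri sw (array([ 0.56867521, -0.09809681,  0.15839708]), np.float64(0.05030431444223957)) (array([ 0.59801949, -0.06190738,  0.29318513]), np.float64(0.055096071870474016))
handle top at .23 [[0.6273, -0.0906], [0.5402, -0.0734]] [0.0888]
  ang 168.9
tab top .035 [ 0.55494948 -0.21089507  0.035     ]
tab scene .035 [ 0.55099458 -0.21033754  0.035     ]
mat top [[0.6267, 0.3328], [0.5841, 0.1484], [0.399, 0.1925], [0.4427, 0.3753]] [0.1893 0.1903 0.188 ]
  ang -103.0
  ang 166.6
  ang 76.6
```

Run:
```python
from h import *
ct,cs=load('top0'),load('scene0')
print('can top',onz(ct,386,120,.15),onz(cs,183,211,.15))
for p in((407,205),(410,165),(460,168),(458,208)):print('purple plate',onz(ct,*p,.006)[:2].round(3))
print('purple latch',onz(ct,455,184,.096),onz(ct,475,188,.12))
t,s=cv2.imread('pics/top0.png'),cv2.imread('pics/scene0.png')
# project expected points for check
o=np.array([.583,-.081,0]);x=np.array([.9744,-.225,0]);y=np.array([.225,.9744,0]);z=np.array([0,0,1])
for n,P in(('tab',o-y*.1307+z*.0396),('h+',o+x*.045+z*.228),('h-',o-x*.045+z*.228),('hinge',o-y*.067+z*.088)):
  print(n,P.round(4),proj(cs,P).round(1),proj(ct,P).round(1))
```

```text
can top [ 0.76306509 -0.24504577  0.15      ] [ 0.75678899 -0.24050827  0.15      ]
purple plate [ 0.531 -0.307]
purple plate [ 0.66 -0.33]
purple plate [ 0.64  -0.487]
purple plate [ 0.512 -0.465]
purple latch [ 0.56932501 -0.43939556  0.096     ] [ 0.54848528 -0.4892394   0.12      ]
tab [ 0.5536 -0.2084  0.0396] [256.3 182.5] [375.9 197.9]
h+ [ 0.6268 -0.0911  0.228 ] [271.6 176.4] [338.  160.5]
h- [ 0.5392 -0.0709  0.228 ] [302.5 152.3] [332.8 192.2]
hinge [ 0.5679 -0.1463  0.088 ] [271.3 185.3] [356.4 191.2]
```

Emit:
{"name": "play_rows", "arguments": {
  "deltas": [
    {"dx": 35, "dy": 25, "dz": 0, "spin": 5},
    {"dx": 70, "dy": 50, "dz": 0, "spin": 11},
    {"dx": 105, "dy": 75, "dz": 0, "spin": 17},
    {"dx": 140, "dy": 100, "dz": 0, "spin": 23},
    {"dx": 175, "dy": 125, "dz": 0, "spin": 29},
    {"dx": 210, "dy": 150, "dz": 0, "spin": 34},
    {"dx": 240, "dy": 171, "dz": 0, "spin": 38},
    {"dx": 260, "dy": 185, "dz": 0, "spin": 41}
  ],
  "jaw": 0.6,
  "newtons": 12
}}

```text
time_s: 0.77
tcp_pos: [0.3975, -0.3195, 0.2381]
eef_rot: [0.676, 0.206, 0.677, -0.205]
force: [1.5, 0.3, -0.6]
width: 0.598
```

Emit:
{"name": "play_rows", "arguments": {
  "deltas": [
    {"dx": 30, "dy": 21, "dz": 0, "spin": 4},
    {"dx": 60, "dy": 42, "dz": 0, "spin": 8},
    {"dx": 90, "dy": 63, "dz": -20, "spin": 12},
    {"dx": 115, "dy": 81, "dz": -50, "spin": 16},
    {"dx": 138, "dy": 97, "dz": -80, "spin": 19},
    {"dx": 152, "dy": 107, "dz": -110, "spin": 21},
    {"dx": 156, "dy": 110, "dz": -130, "spin": 21},
    {"dx": 156, "dy": 110, "dz": -135, "spin": 21}
  ]
}}

```text
time_s: 1.43
tcp_pos: [0.5528, -0.2075, 0.099]
eef_rot: [0.7, 0.079, 0.705, -0.076]
force: [-0.5, 0.2, -0.5]
width: 0.598
```

Run:
```python
from h import *
c=snap('scene','s1.png');t=snap('top','t1.png');o=robot.get_obs();p=o['tcp_pos']
from scipy.spatial.transform import Rotation as R
print(p,R.from_quat(o['eef_rot'],scalar_first=True).as_matrix()[:,2],proj(c,p),proj(t,p),o['joints'])
im=np.zeros((400,800,3),np.uint8)
im[:,:400]=cv2.resize(c['color'][120:240,200:320],(400,400),interpolation=3);im[:,400:]=cv2.resize(t['color'][140:240,320:420],(400,400),interpolation=3);cv2.imwrite('pics/c2.png',im)
```

```text
[ 0.55301509 -0.2094788   0.10242845] [ 0.97533379 -0.22070907 -0.00339076] [253.17616704 167.14140566] [378.50219985 193.74363727] [-5.60152401e-01  5.90706036e-01  1.45226900e+00  2.72926540e-04
  1.10229675e+00 -3.37730921e-01]
```

View pics/c2.png

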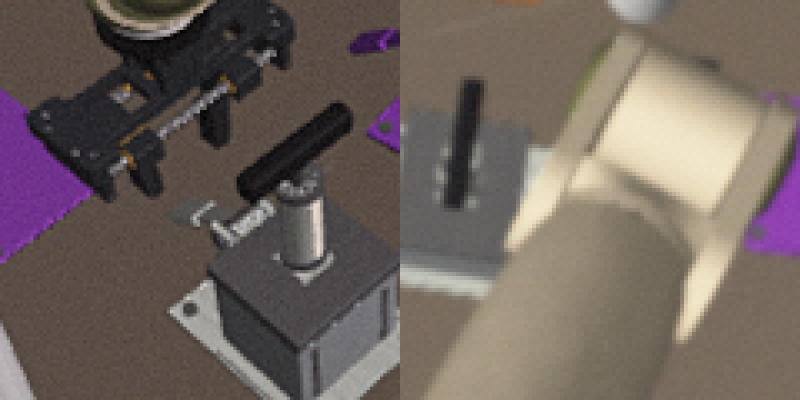

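The fingers (scene crop, about (145,165) and (215,120)) sit astride the line of the tab, at about (190,212), and nothing is under the gripper body. Next: descend.

Emit:
{"name": "play_rows", "arguments": {
  "deltas": [
    {"dx": 0, "dy": 0, "dz": -15, "spin": 0},
    {"dx": 0, "dy": 0, "dz": -35, "spin": 0},
    {"dx": 0, "dy": 0, "dz": -52, "spin": 0},
    {"dx": 0, "dy": 0, "dz": -66, "spin": 0},
    {"dx": 0, "dy": 0, "dz": -76, "spin": 0},
    {"dx": 0, "dy": 0, "dz": -80, "spin": 0},
    {"dx": 0, "dy": 0, "dz": -80, "spin": 0},
    {"dx": 0, "dy": 0, "dz": -80, "spin": 0}
  ]
}}

```text
time_s: 2.2
tcp_pos: [0.5534, -0.21, 0.0236]
eef_rot: [0.702, 0.079, 0.703, -0.078]
force: [0.2, 0.2, -0.0]
width: 0.603
```

Emit:
{"name": "play_rows", "arguments": {
  "deltas": [
    {"dx": 0, "dy": 0, "dz": 0, "spin": 0},
    {"dx": 0, "dy": 0, "dz": 0, "spin": 0},
    {"dx": 0, "dy": 0, "dz": 0, "spin": 0},
    {"dx": 0, "dy": 0, "dz": 0, "spin": 0},
    {"dx": 0, "dy": 0, "dz": 0, "spin": 0},
    {"dx": 0, "dy": 0, "dz": 0, "spin": 0},
    {"dx": 0, "dy": 0, "dz": 0, "spin": 0},
    {"dx": 0, "dy": 0, "dz": 0, "spin": 0}
  ],
  "jaw": 0,
  "newtons": 12
}}

```text
time_s: 2.87
tcp_pos: [0.5529, -0.2099, 0.0238]
eef_rot: [0.702, 0.079, 0.704, -0.078]
force: [-5.5, 0.7, 4.8]
width: 0.273
```

Opening is 24 mm, so the tab is gripped. Next I lead it up the arc.

Emit:
{"name": "play_rows", "arguments": {
  "deltas": [
    {"dx": -1, "dy": -4, "dz": 6, "spin": 0},
    {"dx": -2, "dy": -8, "dz": 13, "spin": 0},
    {"dx": -2.5, "dy": -11.5, "dz": 22, "spin": 0},
    {"dx": -3.3, "dy": -14.3, "dz": 32.5, "spin": 0},
    {"dx": -3.6, "dy": -15.6, "dz": 42, "spin": 0},
    {"dx": -3.7, "dy": -15.9, "dz": 48.4, "spin": 0},
    {"dx": -3.6, "dy": -15.5, "dz": 54, "spin": 0},
    {"dx": -3.5, "dy": -15, "dz": 58, "spin": 0}
  ]
}}

```text
time_s: 3.53
tcp_pos: [0.549, -0.2257, 0.0828]
eef_rot: [0.701, 0.079, 0.704, -0.079]
force: [-4.7, -5.0, -2.0]
width: 0.27
```

Emit:
{"name": "play_rows", "arguments": {
  "deltas": [
    {"dx": 0.2, "dy": 1, "dz": 6, "spin": 0},
    {"dx": 0.7, "dy": 3.2, "dz": 13, "spin": 0},
    {"dx": 1.3, "dy": 5.8, "dz": 20.6, "spin": 0},
    {"dx": 2.1, "dy": 9.2, "dz": 27.8, "spin": 0},
    {"dx": 3.1, "dy": 13.3, "dz": 34.6, "spin": 0},
    {"dx": 4.2, "dy": 18, "dz": 41, "spin": 0},
    {"dx": 5.2, "dy": 22.5, "dz": 46, "spin": 0},
    {"dx": 5.6, "dy": 24.4, "dz": 47.5, "spin": 0}
  ]
}}

```text
time_s: 4.2
tcp_pos: [0.5547, -0.2018, 0.1324]
eef_rot: [0.702, 0.077, 0.704, -0.08]
force: [-4.8, -7.1, 3.4]
width: 0.272
```

Run:
```python
from h import *
c=snap('scene','s2.png');o=robot.get_obs();print(o['tcp_pos'],o['force'],o['width'])
cv2.imwrite('pics/c3.png',cv2.resize(c['color'][100:250,200:350],(600,600),interpolation=3))
```

```text
[ 0.55477754 -0.20171186  0.1324959 ] [-5.68450209 -4.10854684  4.66031335] 0.2715313407924853
```

View pics/c3.png

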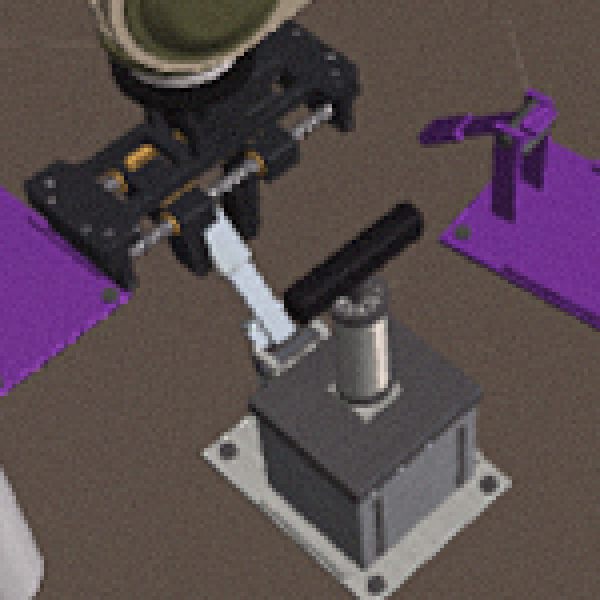

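The lever is raised with the tab between the pads (crop (235,245)). Next: a small extra push to make sure it is on its stop.

Emit:
{"name": "play_rows", "arguments": {
  "deltas": [
    {"dx": 0.4, "dy": 1.8, "dz": 1.6, "spin": 0},
    {"dx": 0.8, "dy": 3.5, "dz": 3.2, "spin": 0},
    {"dx": 1.2, "dy": 5.3, "dz": 4.8, "spin": 0},
    {"dx": 1.6, "dy": 7, "dz": 6.4, "spin": 0},
    {"dx": 1.6, "dy": 7, "dz": 6.4, "spin": 0},
    {"dx": 1.6, "dy": 7, "dz": 6.4, "spin": 0},
    {"dx": 1.6, "dy": 7, "dz": 6.4, "spin": 0},
    {"dx": 1.6, "dy": 7, "dz": 6.4, "spin": 0}
  ]
}}

```text
time_s: 4.92
tcp_pos: [0.5562, -0.1951, 0.1385]
eef_rot: [0.702, 0.077, 0.704, -0.08]
force: [-0.8, -7.6, -9.5]
width: 0.267
```

Resistance along the arc (7.6 N and 9.5 N against the motion) shows the lever is on its stop. I release it and go up.

Emit:
{"name": "play_rows", "arguments": {
  "deltas": [
    {"dx": 0, "dy": -2, "dz": -2, "spin": 0},
    {"dx": 0, "dy": -2, "dz": -2, "spin": 0},
    {"dx": 0, "dy": -2, "dz": -2, "spin": 0},
    {"dx": 0, "dy": -2, "dz": -2, "spin": 0},
    {"dx": 0, "dy": -2, "dz": 10, "spin": 0},
    {"dx": 0, "dy": -2, "dz": 40, "spin": 0},
    {"dx": 0, "dy": -2, "dz": 75, "spin": 0},
    {"dx": 0, "dy": -2, "dz": 112, "spin": 0}
  ],
  "jaw": 0.6
}}

```text
time_s: 5.58
tcp_pos: [0.5559, -0.1966, 0.2518]
eef_rot: [0.701, 0.077, 0.704, -0.079]
force: [0.8, -0.2, 0.4]
width: 0.605
```

Emit:
{"name": "play_rows", "arguments": {
  "deltas": [
    {"dx": 0, "dy": 0, "dz": 20, "spin": 6},
    {"dx": 2, "dy": 10, "dz": 40, "spin": 13},
    {"dx": 6, "dy": 35, "dz": 50, "spin": 20},
    {"dx": 12, "dy": 60, "dz": 50, "spin": 27},
    {"dx": 18, "dy": 85, "dz": 50, "spin": 34},
    {"dx": 23, "dy": 105, "dz": 50, "spin": 41},
    {"dx": 26, "dy": 115, "dz": 50, "spin": 48},
    {"dx": 26, "dy": 115, "dz": 50, "spin": 55}
  ]
}}

```text
time_s: 6.25
tcp_pos: [0.5823, -0.079, 0.3022]
eef_rot: [0.658, -0.259, 0.659, 0.256]
force: [0.8, -0.1, 0.0]
width: 0.598
```

Emit:
{"name": "play_rows", "arguments": {
  "deltas": [
    {"dx": 0, "dy": -1, "dz": 0, "spin": 7},
    {"dx": 0.5, "dy": -2, "dz": 0, "spin": 14},
    {"dx": 0.5, "dy": -2, "dz": 0, "spin": 21},
    {"dx": 0.5, "dy": -2, "dz": 0, "spin": 28},
    {"dx": 0.5, "dy": -2, "dz": 0, "spin": 34},
    {"dx": 0.5, "dy": -2, "dz": 0, "spin": 34},
    {"dx": 0.5, "dy": -2, "dz": -15, "spin": 34},
    {"dx": 0.5, "dy": -2, "dz": -30, "spin": 34}
  ]
}}

```text
time_s: 6.92
tcp_pos: [0.5831, -0.0809, 0.2727]
eef_rot: [0.556, -0.44, 0.554, 0.436]
force: [-0.1, 1.0, 0.1]
width: 0.602
```

Run:
```python
from h import *
c=snap('scene','s3.png');o=robot.get_obs()
from scipy.spatial.transform import Rotation as R
print(o['tcp_pos'],R.from_quat(o['eef_rot'],scalar_first=True).as_matrix()[:,2],o['joints'].round(2))
cv2.imwrite('pics/c4.png',cv2.resize(c['color'][80:250,200:370],(600,600),interpolation=3))
```

```text
[ 0.58210797 -0.08057476  0.2690615 ] [ 0.23173772  0.97277707 -0.00154981] [-0.34  0.44  1.24 -0.    1.46 -1.67]
```

View pics/c4.png

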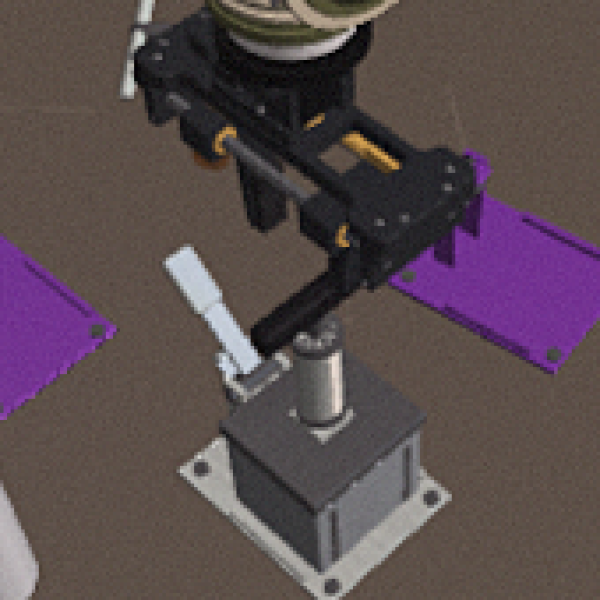

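The lever stays up (crop (190,270)) and the jaws are astride the handle. Next: descend and grip.

Emit:
{"name": "play_rows", "arguments": {
  "deltas": [
    {"dx": 1, "dy": 0, "dz": -12, "spin": 0},
    {"dx": 1, "dy": 0, "dz": -28, "spin": 0},
    {"dx": 1, "dy": 0, "dz": -42, "spin": 0},
    {"dx": 1, "dy": 0, "dz": -52, "spin": 0},
    {"dx": 1, "dy": 0, "dz": -58, "spin": 0},
    {"dx": 1, "dy": 0, "dz": -60, "spin": 0},
    {"dx": 1, "dy": 0, "dz": -60, "spin": 0},
    {"dx": 1, "dy": 0, "dz": -60, "spin": 0}
  ]
}}

```text
time_s: 7.63
tcp_pos: [0.5834, -0.0807, 0.2098]
eef_rot: [0.555, -0.439, 0.555, 0.437]
force: [1.0, 0.3, -0.0]
width: 0.599
```

Emit:
{"name": "play_rows", "arguments": {
  "deltas": [
    {"dx": 0, "dy": 0, "dz": 0, "spin": 0},
    {"dx": 0, "dy": 0, "dz": 0, "spin": 0},
    {"dx": 0, "dy": 0, "dz": 0, "spin": 0},
    {"dx": 0, "dy": 0, "dz": 0, "spin": 0},
    {"dx": 0, "dy": 0, "dz": 0, "spin": 0},
    {"dx": 0, "dy": 0, "dz": 0, "spin": 0},
    {"dx": 0, "dy": 0, "dz": 0, "spin": 0},
    {"dx": 0, "dy": 0, "dz": 0, "spin": 0}
  ],
  "jaw": 0,
  "newtons": 40
}}

```text
time_s: 8.3
tcp_pos: [0.5835, -0.0802, 0.21]
eef_rot: [0.555, -0.439, 0.555, 0.438]
force: [0.7, 3.5, 2.5]
width: 0.179
```

Emit:
{"name": "play_rows", "arguments": {
  "deltas": [
    {"dx": 0, "dy": 0, "dz": 3, "spin": 0},
    {"dx": 0, "dy": 0, "dz": 7, "spin": 0},
    {"dx": 0, "dy": 0, "dz": 11, "spin": 0},
    {"dx": 0, "dy": 0, "dz": 15, "spin": 0},
    {"dx": 0, "dy": 0, "dz": 19, "spin": 0},
    {"dx": 0, "dy": 0, "dz": 22, "spin": 0},
    {"dx": 0, "dy": 0, "dz": 24, "spin": 0},
    {"dx": 0, "dy": 0, "dz": 25, "spin": 0}
  ]
}}

```text
time_s: 8.97
tcp_pos: [0.5834, -0.0803, 0.235]
eef_rot: [0.555, -0.439, 0.555, 0.438]
force: [0.2, 0.5, -5.4]
width: 0.179
```

Emit:
{"name": "play_rows", "arguments": {
  "deltas": [
    {"dx": 0, "dy": 0, "dz": 2, "spin": 0},
    {"dx": 0, "dy": 0, "dz": 6, "spin": 0},
    {"dx": 0, "dy": 0, "dz": 12, "spin": 0},
    {"dx": 0, "dy": 0, "dz": 19, "spin": 0},
    {"dx": 0, "dy": 0, "dz": 27, "spin": 0},
    {"dx": 0, "dy": 0, "dz": 35, "spin": 0},
    {"dx": 0, "dy": 0, "dz": 41, "spin": 0},
    {"dx": 0, "dy": 0, "dz": 45, "spin": 0}
  ]
}}

```text
time_s: 9.63
tcp_pos: [0.5836, -0.0804, 0.2813]
eef_rot: [0.555, -0.439, 0.555, 0.437]
force: [0.5, 0.7, -6.7]
width: 0.173
```

Emit:
{"name": "play_rows", "arguments": {
  "deltas": [
    {"dx": 0, "dy": 0, "dz": 6, "spin": 0},
    {"dx": 0, "dy": 0, "dz": 14, "spin": 0},
    {"dx": 0, "dy": 0, "dz": 23, "spin": 0},
    {"dx": 0, "dy": 0, "dz": 32, "spin": 0},
    {"dx": 0, "dy": 0, "dz": 40, "spin": 0},
    {"dx": 0, "dy": 0, "dz": 46, "spin": 0},
    {"dx": 0, "dy": 0, "dz": 49, "spin": 0},
    {"dx": 0, "dy": 0, "dz": 50, "spin": 0}
  ]
}}

```text
time_s: 10.3
tcp_pos: [0.5837, -0.0804, 0.3319]
eef_rot: [0.555, -0.439, 0.555, 0.437]
force: [0.3, -0.5, -6.9]
width: 0.178
```

Emit:
{"name": "play_rows", "arguments": {
  "deltas": [
    {"dx": 0, "dy": 0, "dz": 0, "spin": 0},
    {"dx": 0, "dy": 0, "dz": 0, "spin": 0},
    {"dx": 0, "dy": 0, "dz": 0, "spin": 0},
    {"dx": 0, "dy": 0, "dz": 0, "spin": 0},
    {"dx": 0, "dy": 0, "dz": 0, "spin": 0},
    {"dx": 0, "dy": 0, "dz": 0, "spin": 0},
    {"dx": 0, "dy": 0, "dz": 0, "spin": 0},
    {"dx": 0, "dy": 0, "dz": 0, "spin": 0}
  ]
}}

```text
time_s: 10.97
tcp_pos: [0.5837, -0.0804, 0.3318]
eef_rot: [0.555, -0.439, 0.555, 0.437]
force: [0.4, 0.0, -6.7]
width: 0.175
```

Run:
```python
from h import *
c=snap('scene','s4.png');o=robot.get_obs();print(o['time_s'],o['tcp_pos'],o['force'],o['wrist_torque'],o['width'])
cv2.imwrite('pics/c5.png',cv2.resize(c['color'][60:260,190:390],(600,600),interpolation=3))
```

```text
11.0167 [ 0.58367816 -0.08045697  0.33185474] [ 0.47571973 -0.45046931 -6.46973224] [ 0.04846751 -0.15071349 -0.01652944] 0.1740183597291136
```

View pics/c5.png

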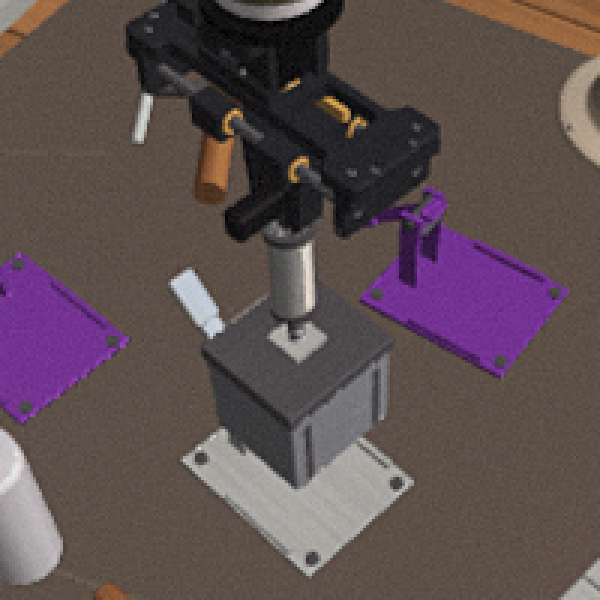

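The box hangs clear of the dock and latch with its stem drawn out (crop (298,330)). Pull is about 6.7 N. I hold over three seconds.

Emit:
{"name": "play_rows", "arguments": {
  "deltas": [
    {"dx": 0, "dy": 0, "dz": 0, "spin": 0},
    {"dx": 0, "dy": 0, "dz": 0, "spin": 0},
    {"dx": 0, "dy": 0, "dz": 0, "spin": 0},
    {"dx": 0, "dy": 0, "dz": 0, "spin": 0},
    {"dx": 0, "dy": 0, "dz": 0, "spin": 0},
    {"dx": 0, "dy": 0, "dz": 0, "spin": 0},
    {"dx": 0, "dy": 0, "dz": 0, "spin": 0},
    {"dx": 0, "dy": 0, "dz": 0, "spin": 0}
  ]
}}

```text
time_s: 11.68
tcp_pos: [0.5837, -0.0805, 0.3319]
eef_rot: [0.555, -0.439, 0.555, 0.437]
force: [-0.8, -0.5, -7.0]
width: 0.177
```

Emit:
{"name": "play_rows", "arguments": {
  "deltas": [
    {"dx": 0, "dy": 0, "dz": 0, "spin": 0},
    {"dx": 0, "dy": 0, "dz": 0, "spin": 0},
    {"dx": 0, "dy": 0, "dz": 0, "spin": 0},
    {"dx": 0, "dy": 0, "dz": 0, "spin": 0},
    {"dx": 0, "dy": 0, "dz": 0, "spin": 0},
    {"dx": 0, "dy": 0, "dz": 0, "spin": 0},
    {"dx": 0, "dy": 0, "dz": 0, "spin": 0},
    {"dx": 0, "dy": 0, "dz": 0, "spin": 0}
  ]
}}

```text
time_s: 12.35
tcp_pos: [0.5837, -0.0804, 0.3318]
eef_rot: [0.555, -0.439, 0.555, 0.437]
force: [-0.1, 0.3, -6.8]
width: 0.173
```

Emit:
{"name": "play_rows", "arguments": {
  "deltas": [
    {"dx": 0, "dy": 0, "dz": 0, "spin": 0},
    {"dx": 0, "dy": 0, "dz": 0, "spin": 0},
    {"dx": 0, "dy": 0, "dz": 0, "spin": 0},
    {"dx": 0, "dy": 0, "dz": 0, "spin": 0},
    {"dx": 0, "dy": 0, "dz": 0, "spin": 0},
    {"dx": 0, "dy": 0, "dz": 0, "spin": 0},
    {"dx": 0, "dy": 0, "dz": 0, "spin": 0},
    {"dx": 0, "dy": 0, "dz": 0, "spin": 0}
  ]
}}

```text
time_s: 13.02
tcp_pos: [0.5837, -0.0804, 0.3319]
eef_rot: [0.555, -0.439, 0.555, 0.437]
force: [0.2, 0.1, -7.3]
width: 0.177
```

Emit:
{"name": "play_rows", "arguments": {
  "deltas": [
    {"dx": 0, "dy": 0, "dz": 0, "spin": 0},
    {"dx": 0, "dy": 0, "dz": 0, "spin": 0},
    {"dx": 0, "dy": 0, "dz": 0, "spin": 0},
    {"dx": 0, "dy": 0, "dz": 0, "spin": 0},
    {"dx": 0, "dy": 0, "dz": 0, "spin": 0},
    {"dx": 0, "dy": 0, "dz": 0, "spin": 0},
    {"dx": 0, "dy": 0, "dz": 0, "spin": 0},
    {"dx": 0, "dy": 0, "dz": 0, "spin": 0}
  ]
}}

```text
time_s: 13.68
tcp_pos: [0.5837, -0.0804, 0.3319]
eef_rot: [0.555, -0.439, 0.555, 0.437]
force: [0.6, 0.6, -7.1]
width: 0.174
```

Emit:
{"name": "play_rows", "arguments": {
  "deltas": [
    {"dx": 0, "dy": 0, "dz": 0, "spin": 0},
    {"dx": 0, "dy": 0, "dz": 0, "spin": 0},
    {"dx": 0, "dy": 0, "dz": 0, "spin": 0},
    {"dx": 0, "dy": 0, "dz": 0, "spin": 0},
    {"dx": 0, "dy": 0, "dz": 0, "spin": 0},
    {"dx": 0, "dy": 0, "dz": 0, "spin": 0},
    {"dx": 0, "dy": 0, "dz": 0, "spin": 0},
    {"dx": 0, "dy": 0, "dz": 0, "spin": 0}
  ]
}}

```text
time_s: 14.35
tcp_pos: [0.5837, -0.0804, 0.3319]
eef_rot: [0.555, -0.439, 0.555, 0.437]
force: [0.2, -1.1, -6.4]
width: 0.172
```

Emit:
{"name": "play_rows", "arguments": {
  "deltas": [
    {"dx": -1, "dy": 4, "dz": 0, "spin": 0},
    {"dx": -2, "dy": 10, "dz": 0, "spin": 0},
    {"dx": -4, "dy": 20, "dz": 0, "spin": 0},
    {"dx": -7, "dy": 34, "dz": 0, "spin": 0},
    {"dx": -10, "dy": 50, "dz": 0, "spin": 0},
    {"dx": -14, "dy": 68, "dz": 0, "spin": 0},
    {"dx": -18, "dy": 86, "dz": 0, "spin": 0},
    {"dx": -22, "dy": 104, "dz": 0, "spin": 0}
  ]
}}

```text
time_s: 15.02
tcp_pos: [0.561, 0.0258, 0.3321]
eef_rot: [0.555, -0.439, 0.554, 0.437]
force: [0.9, 0.1, -6.5]
width: 0.176
```

Emit:
{"name": "play_rows", "arguments": {
  "deltas": [
    {"dx": -4, "dy": 18, "dz": 0, "spin": 0},
    {"dx": -8, "dy": 36, "dz": 0, "spin": 0},
    {"dx": -12, "dy": 54, "dz": 0, "spin": 0},
    {"dx": -16, "dy": 72, "dz": 0, "spin": 0},
    {"dx": -20, "dy": 90, "dz": 0, "spin": 0},
    {"dx": -24, "dy": 108, "dz": 0, "spin": 0},
    {"dx": -28, "dy": 125, "dz": 0, "spin": 0},
    {"dx": -31, "dy": 140, "dz": 0, "spin": 0}
  ]
}}

```text
time_s: 15.68
tcp_pos: [0.5287, 0.1681, 0.3323]
eef_rot: [0.555, -0.44, 0.554, 0.438]
force: [-0.6, 0.1, -6.2]
width: 0.175
```

Emit:
{"name": "play_rows", "arguments": {
  "deltas": [
    {"dx": -3, "dy": 18, "dz": 0, "spin": 0},
    {"dx": -6, "dy": 36, "dz": 0, "spin": 0},
    {"dx": -9, "dy": 53, "dz": 0, "spin": 0},
    {"dx": -11.5, "dy": 68, "dz": 0, "spin": 0},
    {"dx": -13.5, "dy": 81, "dz": 0, "spin": 0},
    {"dx": -15, "dy": 90, "dz": 0, "spin": 0},
    {"dx": -15.7, "dy": 95, "dz": 0, "spin": 0},
    {"dx": -15.7, "dy": 96.4, "dz": 0, "spin": 0}
  ]
}}

```text
time_s: 16.35
tcp_pos: [0.5127, 0.2653, 0.3324]
eef_rot: [0.555, -0.44, 0.554, 0.438]
force: [-0.7, -0.2, -7.2]
width: 0.177
```

Emit:
{"name": "play_rows", "arguments": {
  "deltas": [
    {"dx": 0, "dy": 0, "dz": -3, "spin": 0},
    {"dx": 0, "dy": 0, "dz": -9, "spin": 0},
    {"dx": 0, "dy": 0, "dz": -17, "spin": 0},
    {"dx": 0, "dy": 0, "dz": -26, "spin": 0},
    {"dx": 0, "dy": 0, "dz": -35, "spin": 0},
    {"dx": 0, "dy": 0, "dz": -43, "spin": 0},
    {"dx": 0, "dy": 0, "dz": -48, "spin": 0},
    {"dx": 0, "dy": 0, "dz": -50, "spin": 0}
  ]
}}

```text
time_s: 17.02
tcp_pos: [0.5125, 0.2652, 0.2811]
eef_rot: [0.554, -0.44, 0.554, 0.438]
force: [-0.3, 0.3, -7.1]
width: 0.176
```

Run:
```python
from h import *
c=snap('scene','s5.png');o=robot.get_obs();print(o['time_s'],o['tcp_pos'],o['force'],o['eef_rot'])
m=np.array([.513,.2645,.008]);print('mat',(proj(c,m)-[330,120])*3)
p=o['tcp_pos'];yaw=np.radians(-13.2);X=np.array([np.cos(yaw),np.sin(yaw),0]);Y=np.array([-X[1],X[0],0])
b=p[2]-.2098+.006-.0335;print('bottom z',b)
for zz in(0,.1):
  for i,j in((.05,-.045),(.05,.045),(-.05,.045)):
    print('corner',zz,i,j,(proj(c,[p[0],p[1],b+zz]+i*X+j*Y)-[330,120])*3)
cv2.imwrite('pics/c6.png',cv2.resize(c['color'][120:320,330:530],(600,600),interpolation=3))
```

```text
17.0667 [0.51254588 0.26519183 0.28136789] [-0.39956789  0.06774582 -7.27224958] [ 0.55454828 -0.43977982  0.55412646  0.43819377]
mat [296.96082093 421.57845526]
bottom z 0.044067885537618784
corner 0 0.05 -0.045 [223.86813168 406.99735138]
corner 0 0.05 0.045 [321.98962074 483.98187243]
corner 0 -0.05 0.045 [394.49138051 396.14475024]
corner 0.1 0.05 -0.045 [251.74496451 344.36055491]
corner 0.1 0.05 0.045 [361.31899257 426.61195543]
corner 0.1 -0.05 0.045 [439.02246768 332.96100581]
```

View pics/c6.png

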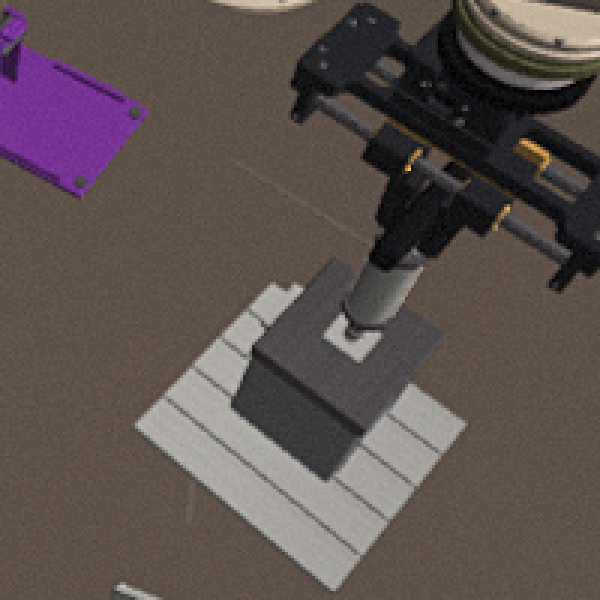

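The box hangs level over the middle of the mat. Its lid corners, at crop (254,345) and (362,430), match the predicted (252,344) and (361,427). I lower it and relax the spring fully.

Emit:
{"name": "play_rows", "arguments": {
  "deltas": [
    {"dx": 0, "dy": -0.5, "dz": -4, "spin": 0},
    {"dx": 0, "dy": -0.5, "dz": -10, "spin": 0},
    {"dx": 0, "dy": -0.5, "dz": -17, "spin": 0},
    {"dx": 0, "dy": -0.5, "dz": -23, "spin": 0},
    {"dx": 0, "dy": -0.5, "dz": -28, "spin": 0},
    {"dx": 0, "dy": -0.5, "dz": -32, "spin": 0},
    {"dx": 0, "dy": -0.5, "dz": -35, "spin": 0},
    {"dx": 0, "dy": -0.5, "dz": -38, "spin": 0}
  ]
}}

```text
time_s: 17.73
tcp_pos: [0.5126, 0.2647, 0.2431]
eef_rot: [0.555, -0.44, 0.554, 0.438]
force: [-0.1, 0.3, -6.5]
width: 0.178
```

Emit:
{"name": "play_rows", "arguments": {
  "deltas": [
    {"dx": 0, "dy": 0, "dz": -4, "spin": 0},
    {"dx": 0, "dy": 0, "dz": -9, "spin": 0},
    {"dx": 0, "dy": 0, "dz": -14, "spin": 0},
    {"dx": 0, "dy": 0, "dz": -19, "spin": 0},
    {"dx": 0, "dy": 0, "dz": -24, "spin": 0},
    {"dx": 0, "dy": 0, "dz": -28, "spin": 0},
    {"dx": 0, "dy": 0, "dz": -30, "spin": 0},
    {"dx": 0, "dy": 0, "dz": -31, "spin": 0}
  ]
}}

```text
time_s: 18.4
tcp_pos: [0.5128, 0.2648, 0.2122]
eef_rot: [0.555, -0.44, 0.554, 0.438]
force: [0.9, -0.3, -1.4]
width: 0.18
```

Pull has dropped from 6.5 to about 1 N, so the box is standing. I check the picture before letting go.

Emit:
{"name": "play_rows", "arguments": {
  "deltas": [
    {"dx": 0, "dy": 0, "dz": -1, "spin": 0},
    {"dx": 0, "dy": 0, "dz": -1, "spin": 0},
    {"dx": 0, "dy": 0, "dz": -1, "spin": 0},
    {"dx": 0, "dy": 0, "dz": -1, "spin": 0},
    {"dx": 0, "dy": 0, "dz": -1, "spin": 0},
    {"dx": 0, "dy": 0, "dz": -1, "spin": 0},
    {"dx": 0, "dy": 0, "dz": -1, "spin": 0},
    {"dx": 0, "dy": 0, "dz": -1, "spin": 0}
  ]
}}

```text
time_s: 19.07
tcp_pos: [0.5131, 0.265, 0.2119]
eef_rot: [0.555, -0.44, 0.553, 0.438]
force: [1.1, 1.9, 5.8]
width: 0.178
```

Run:
```python
from h import *
c=snap('scene','s6.png');o=robot.get_obs();print(o['time_s'],o['tcp_pos'],o['force'],o['wrist_torque'],o['width'])
cv2.imwrite('pics/c7.png',cv2.resize(c['color'][120:320,330:530],(600,600),interpolation=3))
```

```text
19.1167 [0.51309286 0.26493462 0.21187613] [1.6934688  2.22460092 5.66936142] [ 0.30297194 -0.32160499 -0.00900227] 0.17296341739186652
```

View pics/c7.png

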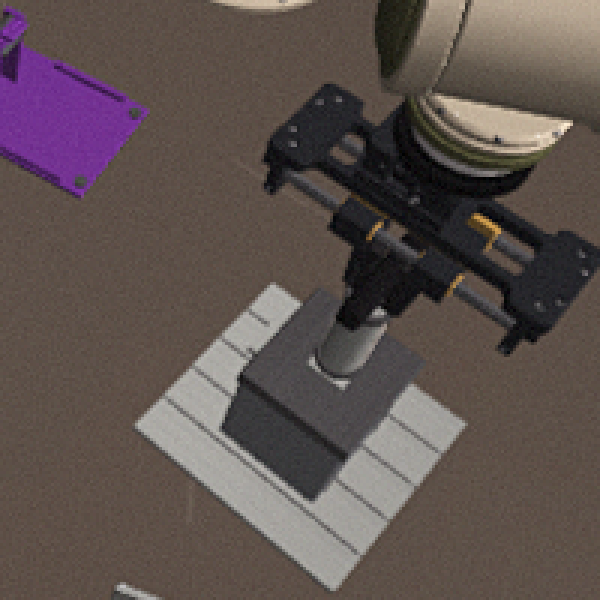

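The box stands square on the mat with the spring home and the handle lightly pressed at 5.7 N. I release and back off straight up.

Emit:
{"name": "play_rows", "arguments": {
  "deltas": [
    {"dx": 0, "dy": 0, "dz": 0, "spin": 0},
    {"dx": 0, "dy": 0, "dz": 0, "spin": 0},
    {"dx": 0, "dy": 0, "dz": 0, "spin": 0},
    {"dx": 0, "dy": 0, "dz": 0, "spin": 0},
    {"dx": 0, "dy": 0, "dz": 0, "spin": 0},
    {"dx": 0, "dy": 0, "dz": 0, "spin": 0},
    {"dx": 0, "dy": 0, "dz": 0, "spin": 0},
    {"dx": 0, "dy": 0, "dz": 0, "spin": 0}
  ],
  "jaw": 0.6
}}

```text
time_s: 19.78
tcp_pos: [0.5131, 0.2649, 0.2118]
eef_rot: [0.555, -0.44, 0.553, 0.438]
force: [-0.6, -0.9, 0.0]
width: 0.598
```

Emit:
{"name": "play_rows", "arguments": {
  "deltas": [
    {"dx": 0, "dy": 0, "dz": 6, "spin": 0},
    {"dx": 0, "dy": 0, "dz": 16, "spin": 0},
    {"dx": 0, "dy": 0, "dz": 30, "spin": 0},
    {"dx": 0, "dy": 0, "dz": 48, "spin": 0},
    {"dx": 0, "dy": 0, "dz": 68, "spin": 0},
    {"dx": 0, "dy": 0, "dz": 88, "spin": 0},
    {"dx": 0, "dy": 0, "dz": 104, "spin": 0},
    {"dx": 0, "dy": 0, "dz": 110, "spin": 0}
  ]
}}

```text
time_s: 20.45
tcp_pos: [0.5135, 0.2651, 0.3253]
eef_rot: [0.557, -0.441, 0.552, 0.437]
force: [0.1, 0.9, 0.2]
width: 0.6
```

Emit:
{"name": "play_rows", "arguments": {
  "deltas": [
    {"dx": -10, "dy": -20, "dz": 0, "spin": 0},
    {"dx": -25, "dy": -45, "dz": 0, "spin": 0},
    {"dx": -40, "dy": -75, "dz": 0, "spin": 0},
    {"dx": -55, "dy": -105, "dz": 0, "spin": 0},
    {"dx": -70, "dy": -135, "dz": 0, "spin": 0},
    {"dx": -85, "dy": -160, "dz": 0, "spin": 0},
    {"dx": -95, "dy": -180, "dz": 0, "spin": 0},
    {"dx": -100, "dy": -190, "dz": 0, "spin": 0}
  ]
}}

```text
time_s: 21.12
tcp_pos: [0.4123, 0.0735, 0.3256]
eef_rot: [0.557, -0.441, 0.552, 0.437]
force: [0.2, 0.3, 0.0]
width: 0.602
```

Run:
```python
from h import *
c=snap('scene','s7.png');t=snap('top','t7.png');o=robot.get_obs();print(o['time_s'],o['tcp_pos'],o['force'])
p=[.513,.2647,0];yaw=np.radians(-13.2);X=np.array([np.cos(yaw),np.sin(yaw),0]);Y=np.array([-X[1],X[0],0])
for i,j in((.05,-.045),(.05,.045),(-.05,.045)): print((proj(c,p+i*X+j*Y+[0,0,.108])).round(1))
d=np.abs(c['color'].astype(int)-load('scene0')['color']).max(2)>40
for n,(x,y,w,h) in dict(can=(165,200,50,58),hammer=(215,252,105,98),tee=(358,310,72,50)).items():print(n,d[y:y+h,x:x+w].mean().round(3))
```

```text
21.2167 [0.41298614 0.07409718 0.32573943] [0.28714301 0.49533756 0.82030524]
[410.1 242.8]
[445.1 269.6]
[470.4 239.1]
can 0.0
hammer 0.0
tee 0.0
```

View pics/s7.png

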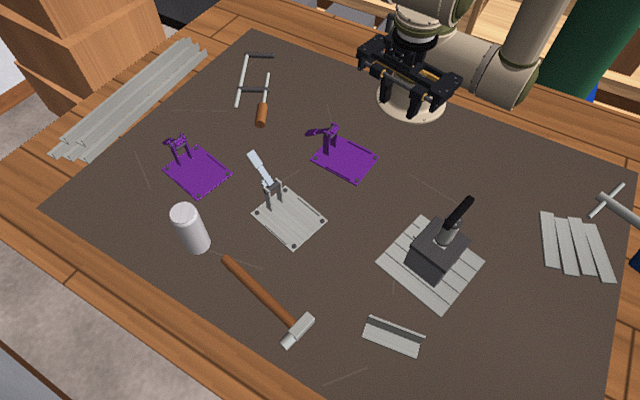

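The box stands upright mid-mat, with lid corners at (410,243), (445,270) and (470,239) as predicted. The lever is up at (258,163), and the can, hammer and tee are unchanged. One quick check of the lever's angle before handing in.

Run:
```python
from h import *
c,t=load('s7'),load('t7')
o=np.array([.583,-.081,0]);y=np.array([.225,.9744,0]);
for a in(.55,.65,.75):
  print(a,[proj(k,o-y*(.067+r*np.cos(a))+[0,0,.088+r*np.sin(a)]).round(1) for k in(c,t) for r in(.08,.102)])
for k,(x,y0,w,h) in((c,(235,140,45,50)),(t,(345,170,60,50))):
  g=k['color'][y0:y0+h,x:x+w].astype(int);b=(g[...,0]>g[...,2]+5)&(g.min(2)>120)
  q=np.argwhere(b);print(len(q),q.mean(0)[::-1]+[x,y0],(q[q[:,0].argmin()])[::-1]+[x,y0],(q[q[:,1].argmax()])[::-1]+[x,y0])
```

```text
0.55 [array([250.8, 159.4]), array([245.1, 152.3]), array([380.7, 191.8]), array([387.6, 192. ])]
0.65 [array([251.7, 158.7]), array([246.2, 151.2]), array([379.4, 191.1]), array([386. , 191.1])]
0.75 [array([252.8, 158.2]), array([247.5, 150.5]), array([377.8, 190.4]), array([384. , 190.1])]
308 [260.24675325 168.25      ] [252 150] [273 181]<stdin>:8: RuntimeWarning: Mean of empty slice.
  ret = um.true_divide(
Traceback (most recent call last):
ValueError: attempt to get argmin of an empty sequence
```

The lever's tip at about (250,150) fits the stop angle, predicted (247.5,150.5). Handing in.

```bash
python3 -c "
from rig import robot
print(robot.close_job())"
```

```text
the job is handed in; nothing more can be done
None
```

The job is done and handed in at about 21 s of the 58 s allowed; no verdict was reported.

- **Latch:** I pinched the tab and led the lever up its arc until it pushed back at about 12 N. In the last picture it stands within a few pixels of its stop angle. I checked that by one view only, because my colour mask found no lever pixels in the top view.
- **Weighing:** I raised the box by the scale's handle until it hung clear of the dock and latch, then held it still for about 4 s. The pull read 6.4 to 7.3 N, roughly 0.7 kg.
- **Setting down:** I lowered the box onto the middle of the mat and let go only once it was standing with the spring home. I pressed the handle lightly at 5.7 N just before release.
- **Last checks:** The box stands upright, with its lid corners where they should be for mid-mat. The mat's middle measured 5 mm apart in the two views, so I aimed halfway between. The hammer, can and tee showed no change in the picture from the start, and the gripper touches nothing.

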